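# Unlock the sprung strip clamp and hold its jaw open at the marker

## Task

I want to lay a strip in this spring-loaded strip clamp, so open it for me: pull the locking key up out of its socket and set it down on the bench, clear of the clamp. Then pull the slide by its upright handle against the spring until the pointer lines up with the marker on the scale, and keep holding it steady there: finish with the handle still in the fingers, because it springs shut when let go. Do not shift the marker, and leave the tape measure, pencil and pliers where they are.

Things in the scene. Friction and masses are not known exactly. Their poses are not given: they have to be found in the camera images.
- clamp: spring-loaded strip clamp fixed to the bench. Plywood base 10 mm thick, x -95 to 105, y +-50 mm; wooden fence at its far end; dark steel bridge x -30 to 10, y +-30, top 64 mm above the bench. Origin on the bench, mid width. -x is the pull direction (towards the robot, yaw within 0.35 rad), +y its left, z up. Bench free of things for the key: x -150 to -20, y -70 to -250 mm in this frame
- key: loose key upright in the bridge, 60 to 130 g: steel blade 10 (x) x 16 (y) x 52 mm, flange 24 x 26 x 4 resting on the bridge, black grip 34 (x) x 14 (y), from 56 to 86 mm above the origin. Origin: centre of the blade's lower end, 12 mm above the bench at the start; z up, axes parallel to the clamp's. Grasp across y. Set on its small foot it may stand or tip over (allow 90 mm); both are fine
- socket (a point): centre of the key socket's mouth in the bridge's top, 64 mm above the bench. The key pulls straight up: a sprung ball clicks out of a notch in its blade at about 10 to 18 N; the tip is out after 52 mm. While the key is in, the slide is locked (2 mm play)
- handle (a point): upright wooden handle plate on the slide's near end, 12 (x) x 40 (y) x 54 mm; this point is the centre of its foot, 27 mm above the bench, axes parallel to the clamp's. A flat bar 30 mm wide, top 27 mm above the bench, runs from it to the jaw. Shut, it stands 75 mm before the bridge; two spring barrels, top 42 mm above the bench, reach 25 mm into that gap
- slide (a joint): travel of the slide and its jaw, m: 0 shut against the fence, up to 0.055 pulled out along the clamp's -x. The spring pulls it shut with 8.4 N at 0 and 120 N/m more
- pointer (a point): tip of the pointer, a thin upright steel fin (3 mm thick, top 34 mm above the bench) that reaches out from the slide on the left, above the scale; this point is 23 mm above the bench and moves with the slide
- mark (a point): inner edge of the marker, a small steel rider 12 mm wide with a thin upright fin, stiff on the scale strip on the base's left. It stands 22 to 45 mm from the shut slide's pointer along the clamp's -x and 2 mm left of the pointer's path. Fin and pointer line up when they have the same x in the clamp's frame
- tape_measure: tape measure standing on edge, 38 x 106 x 68 mm, left of the clamp; origin at the centre of its underside
- carpenter_pencil: flat pencil, 14 x 169 x 8 mm, left of the clamp; origin at the centre of its underside
- combination_pliers: pliers lying half open, 73 x 173 x 21 mm, right of the clamp; origin at the centre of the underside
There are look-alikes about, which are no part of the job. Of the things that look like the clamp, the smaller one is meant.

How it is judged:
On the way, in this order (a step that is already met when the one before it is completed fails the run):
1. the locking key is out of its socket (z of key in the frame of clamp above 0.064 m), for 0.1 s.
2. the key rests on the bench, clear of the clamp and let go (height (world z) of key below 0.03 m and contact force between key and clamp below 0.1 N and contact force between key and the fingers below 0.1 N and horizontal distance between key and socket above 0.05 m and linear speed of key below 0.03 m/s), for 0.2 s.
At the end, for the whole second after the job is handed in: The fingers still hold the handle against the spring (more than 5 N), the slide is still, and the pointer is within 4 mm of the marker along the slide; the key rests on the bench, let go, not touching the clamp, more than 50 mm from the socket (all of step 2 and x of pointer in the frame of mark between -0.004 and 0.004 m and velocity of joint slide between -0.01 and 0.01 m/s and contact force between the fingers and slide_c0 above 5 N); the arm keeps its last pose, push and grip.
It fails at once if the tape measure shifted by more than 25 mm (distance of tape_measure from where it was at the start of the episode above 0.025 m).
It fails at once if the pencil shifted by more than 25 mm (distance of carpenter_pencil from where it was at the start of the episode above 0.025 m).
It fails at once if the pliers shifted by more than 25 mm (distance of combination_pliers from where it was at the start of the episode above 0.025 m).
It fails at once if the marker is shifted by more than 3 mm (distance of mark from where it was at the start of the episode above 0.003 m).
It also fails if it takes over 58 s, if anything falls off the work surface, if the arm or the gripper's body presses on something with over 40 N, if the wrist force passes 120 N, or if a joint passes its speed limit or range.

## Robot

A 7-joint arm with a two-finger parallel gripper is mounted at the origin on a cart in front of the work surface, level with it; the furniture and walls round the work are solid. World frame = base frame: x ahead of the robot, y to its left, z up, the work surface at z = 0. Lengths are in m, angles in rad, forces in N, time in s.
With the tool pointing down it reaches from about 0.35 to 0.9 m from the base axis. Payload 19.9 kg.
Tool frame: the origin (TCP) lies midway between the tips of the shut fingers; the grasp point (between the pads) lies 19 mm behind it; z points along the fingers, y is the line along which they close (so a half turn about z gives the same grasp; the last joint's range is limited). The gripper opens to 94 mm and grips with 3 to 60 N. Pads are 16 mm wide; open, the fingers measure 119 mm over their backs; the gripper's body (75 mm by 177 mm) begins 78 mm behind the grasp point.
Start: joints at [-1.173, 0.417, -0.01, 1.614, 0.005, 1.111, -0.053], TCP at [0.266, 0.566, 0.205] pointing down, gripper open.
Joint ranges: [-2.81, 2.81], [-0.39, 2.02], [-1.27, 1.25], [0.06, 2.57], [-1.19, 4.33], [0.19, 2], [-2.82, 2.82]. Speed limits (rad/s): [1.89, 1.89, 2.39, 2.39, 3.01, 3.01, 3.01].

## Interface

Orientations are given as a rotation vector (axis times angle).
In Python, from station import arm, vision gives the robot as it stands.
- The arm moves only by the tool send_rows, never from a script. Its arguments are lists of equal length, an entry for each row: "gripper": the closure, from -1 (fully open) to 1 (shut); "travel": the shift along the tool's x, y, z each as a share of 0.5 m, from -1 to 1, a list of three; "turn": the turn, a rotation vector about the tool's x, y, z each as a share of 30 degrees, from -1 to 1, a list of three. A call has 1 to 12 rows; each row is the pose to reach, as a shift and turn from the pose commanded when the call began, along the tool's axes at that moment; what a row does not reach only later rows make up. A row lasts 1/8 s, in which the tool goes at most 62.5 mm and 10.7 degrees, less where a joint would pass 70% of its speed; a pose out of reach is approached as far as the arm can. A call with a number of a shift or a turn outside -1 to 1 is refused whole. A call with a gripper value outside its range is refused whole. The fingers move at their own pace and stop on an object; the grip force is fixed at half the most. Time passes only in rows, so rows that repeat a pose let the fingers close. It gives the time, the measured TCP pose, the force, the opening and the grip force at its end, in the units of the state.
- arm.state(): the state, without advancing time (a new reading comes with each control period).
- vision.read_camera(name): name is "scene" or "top"; returns a dict with "pixels" (480x640x3 uint8, red, green, blue), "fx", "fy", "cx", "cy" (pixels), "xyz" and "rotation" of the camera in the world. Camera axes: x right, y up, looking along -z (the intrinsics and any distortion apply to the point x, -y, -z); pixel columns grow to the right and rows downward; lengths in m; the calibration is good to about 2 mm. A picture is of the moment at which its call begins. There is no depth.
- arm.finish_job(): hands the job in; it is judged then, once.
The state is a dict: "clock": time; "qpos": joint angles; "qvel": joint speeds; "joint_torque": joint torques, N m; "eef_pos": TCP position; "ee_rot": TCP orientation; "force": force on the tool from outside, world axes, zero at the start; "ft_torque": the same for the moment, N m; "opening": finger opening in m; "finger_force": force on a finger pad.
Only numpy, scipy, OpenCV 4.12 (cv2) and the standard library are available. Lean on these libraries where they do the work, as an engineer would, in place of code of your own. Each camera call takes 0.05 s, during which the arm holds its last target. There are 200 camera calls.

## Working session

There is one attempt and no reset: what is moved stays moved. The work goes in short steps, Python scripts to look and compute and a tool call to move; the robot and the scene stay as the last step left them, time stands still between calls to the robot, and variables do not carry over. Pictures are saved under pics/ and viewed, at most 10 in all, crops included, and the job is handed in when it is done.

Besides the shell and the picture viewer there is one more tool, called after ">>>" as name(argument=value, ...), one argument or row to a line, values as JSON. send_rows: Moves the arm, as the interface text tells. Its arguments: {"type":"object","properties":{"gripper":{"type":"array"},"travel":{"type":"array"},"turn":{"type":"array"}},"required":["gripper","travel","turn"]}

```bash
mkdir -p pics; ls; cat > h.py <<'E'
import numpy as np, cv2
from station import arm, vision
from scipy.spatial.transform import Rotation as R
def cam(n):
    c=vision.read_camera(n); r=np.array(c["rotation"])
    c["R"]=r if r.shape==(3,3) else R.from_rotvec(r).as_matrix() if r.size==3 else R.from_quat(r).as_matrix()
    c["o"]=np.array(c["xyz"]); return c
def ray(c,u,v):
    d=np.array([(u-c["cx"])/c["fx"],-(v-c["cy"])/c["fy"],-1]); return c["R"]@d
def onz(c,u,v,z):
    d=ray(c,u,v); return c["o"]+d*(z-c["o"][2])/d[2]
def proj(c,p):
    q=c["R"].T@(np.array(p)-c["o"]); return np.array([c["cx"]+c["fx"]*q[0]/-q[2], c["cy"]+c["fy"]*q[1]/q[2]])
E
python3 - <<'E'
from h import *
for n in("scene","top"):
    c=cam(n); print(n,{k:v for k,v in c.items() if k not in("pixels","R")})
    cv2.imwrite(f"pics/{n}0.png",c["pixels"][:,:,::-1])
print(arm.state())
E
```

```text
pics
scene {'fx': 459.1103049527282, 'fy': 459.1103049527282, 'cx': 313.1830099574241, 'cy': 238.6432870222753, 'xyz': array([ 0.24555756, -0.74539297,  0.46509306]), 'rotation': array([ 1.07158484, -0.27922812, -0.43607474]), 'o': array([ 0.24555756, -0.74539297,  0.46509306])}
top {'fx': 478.3750215230091, 'fy': 478.3750215230091, 'cx': 312.07621270146774, 'cy': 244.4849862425129, 'xyz': array([ 0.46466163, -0.04412866,  1.07056431]), 'rotation': array([ 0.11842379, -0.11333629, -1.58190281]), 'o': array([ 0.46466163, -0.04412866,  1.07056431])}
{'clock': 0.1, 'qpos': array([-1.17347947,  0.41792028, -0.01030898,  1.61411294,  0.00471249,
        1.11068226, -0.05300783]), 'qvel': array([ 0.00057747, -0.00099607, -0.00039906, -0.0019496 , -0.00059291,
       -0.00033174,  0.00061142]), 'joint_torque': array([ 2.18203379e-03, -8.52563095e+01,  6.40373491e-01, -4.26689208e+01,
       -4.88232414e-02,  1.62527931e-02,  1.63140949e-04]), 'eef_pos': array([0.26540999, 0.56547483, 0.20488451]), 'ee_rot': array([-6.83725695e-01, -3.06613783e+00,  1.71141669e-03]), 'force': array([ 0.14448837, -0.18277761, -0.60855233]), 'ft_torque': array([ 0.02544298, -0.03990836, -0.0066718 ]), 'finger_force': 0.0, 'opening': 0.09402682891425407}
```

View pics/scene0.png

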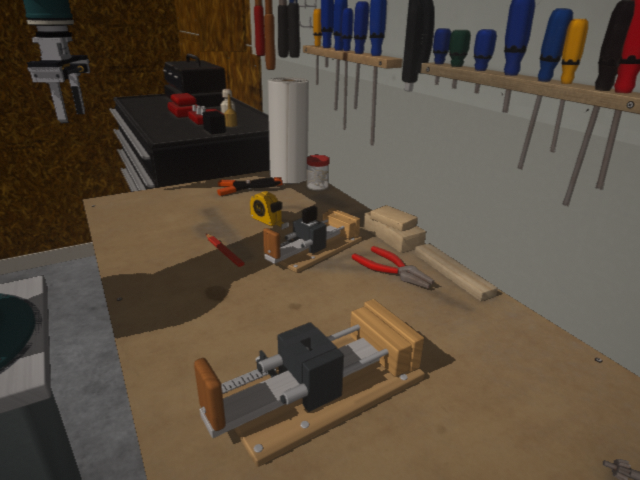

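View pics/top0.png

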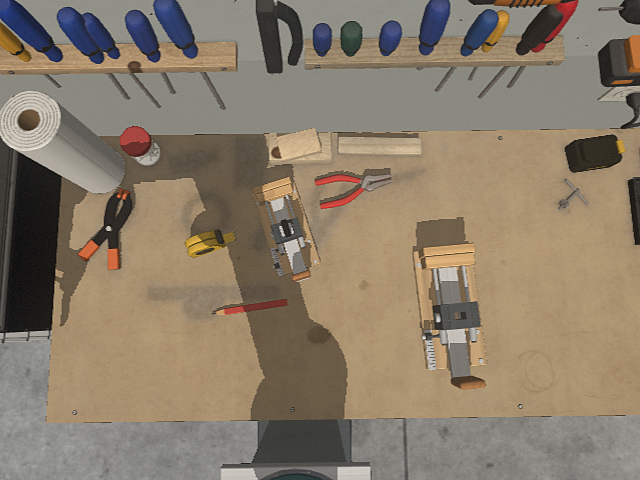

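Two things look like the clamp. One is at top (287,230) / scene (310,237): it is smaller, has the black key in it, and has the tape, pencil and pliers around it. The other is at top (450,315) / scene (310,370): it is larger and its socket is empty. The smaller one is meant, and I'll confirm that in one crop that includes both views.

```bash
python3 - <<'E'
from h import *
a=cv2.imread("pics/top0.png")[165:295,235:335]; b=cv2.imread("pics/scene0.png")[195:280,250:370]
a=cv2.resize(a,None,fx=4,fy=4,interpolation=cv2.INTER_CUBIC); b=cv2.resize(b,None,fx=3.3,fy=3.3,interpolation=cv2.INTER_CUBIC)
o=np.zeros((max(a.shape[0],b.shape[0]),a.shape[1]+b.shape[1],3),np.uint8); o[:a.shape[0],:a.shape[1]]=a;o[:b.shape[0],a.shape[1]:]=b
o=cv2.convertScaleAbs(o,alpha=1.6,beta=15)
cv2.imwrite("pics/crop1.png",o); print(o.shape)
E
```

```text
(520, 796, 3)
```

View pics/crop1.png

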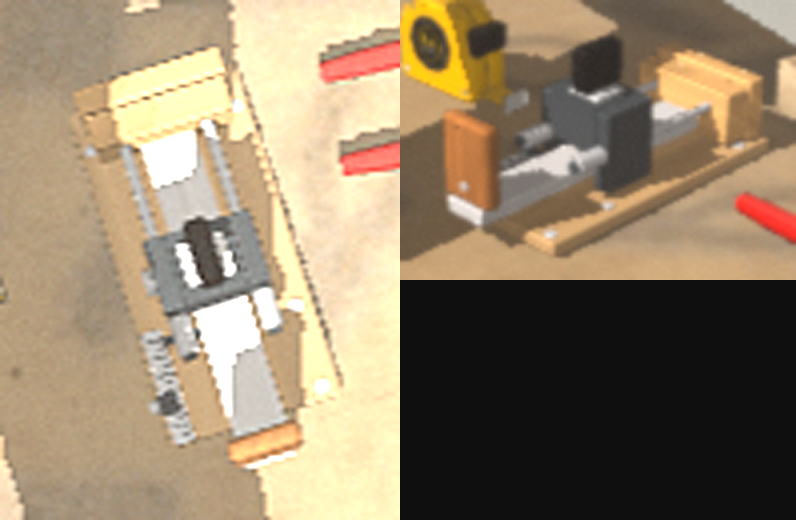

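The crop confirms it: the smaller clamp holds the key, with the grip at crop (205,250), which is top (286,228). The handle is at top (301,275), the marker at about (276,265) and the pointer at about (277,250). Next I'll measure these.

```bash
python3 - <<'E'
from h import *
c=cam("top")
P=lambda x,y,z: onz(c,235+x/4,165+y/4,z)
im=c["pixels"].astype(int)
# orange handle mask
hsv=cv2.cvtColor(c["pixels"],cv2.COLOR_RGB2HSV); sub=hsv[265:285,285:318]
r,g,b=[im[265:285,285:318,i] for i in range(3)]
m=((r>1.6*g)&(r>80)).astype(np.uint8); ys,xs=np.nonzero(m); print("handle px",xs.mean()+285,ys.mean()+265,len(xs),cv2.minAreaRect(np.c_[xs,ys].astype(np.float32)))
# bridge corners
cs=[(145,245),(258,210),(275,285),(165,312)]
Q=[P(*k,.064) for k in cs]; print("bridge",np.round(Q,4),np.mean(Q,0))
for n,k,z in(("keyfar",(200,217),.098),("keynear",(212,287),.098),("key",(206,252),.098),("handletop",(265,440),.081),("baseR far",(240,60),.01),("baseR near",(342,383),.01),("mark",(168,402),.034),("scale near",(185,440),.02),("scale far",(155,335),.02),("fin ptr",(170,342),.034)): print(n,np.round(P(*k,z),4))
# top grip dark blob
s=c["pixels"][215:242,276:296].max(2); print(s)
E
```

```text
handle px nan nan 0 ((0.0, 0.0), (0.0, 0.0), 0.0)
bridge [[ 0.6547  0.0449  0.064 ]
 [ 0.6729 -0.0158  0.064 ]
 [ 0.632  -0.0244  0.064 ]
 [ 0.6183  0.0343  0.064 ]] [0.64449664 0.00976161 0.064     ]
keyfar [0.6626 0.0134 0.098 ]
keynear [0.6258 0.0074 0.098 ]
key [0.6442 0.0104 0.098 ]
handletop [ 0.5479 -0.0186  0.081 ]
baseR far [ 0.7717 -0.0048  0.01  ]
baseR near [ 0.5851 -0.0601  0.01  ]
mark [0.5733 0.0352 0.034 ]
scale near [0.5537 0.0269 0.02  ]
scale far [0.6122 0.0433 0.02  ]
fin ptr [0.6063 0.034  0.034 ]
[[123 123 123 123 119 120 126 126 127 126 122 119 123 126 121 112 113 118
  105 104]
 [123 123 126 121 122 121 121 126 124 120 125 123 126 124 123 107 101 114
  112 110]
 [122 122 125 124 124 119 122 128 128 128 124 125 126 124 127 120 119 120
  118  88]
 [122 120 125 124 124 122 124 133 135 130 128 126 128 129 133 129 107  73
   79  83]
 [122 124 124 125 127 129 131 115  58  73 120 137 117  79  59  61  83  83
   80  79]
 [122 120 122 125 115  78  38  29  38  39  38  52  52  52  57  52  64  83
   82  83]
 [122 123 125 131 107  44  42  44  46  49  41  48  57  60  59  58 
[... 1103 characters left out ...]
3  73  75
   80  82]
 [ 80  81  83  79  75  93 166 209 185 108  36  39  39  40  45  67  84  82
   82  83]
 [ 82  84  82  80  72  68 126 155  84  46  38  34  52  57  74  89  85  82
   84  84]
 [ 80  80  83  78  71  78  77  73  78  81  71  78  92  88  86  86  84  74
   71  65]
 [ 80  81  83  82  79  84  81  80  82  85  89  90  87  84  71  70  63  61
   55  58]
 [ 82  83  84  84  76  71  83  85  86  82  76  75  68  62  63  58  53  94
  135 197]
 [ 83  81  84  85  76  73  87  78  69  65  59  59  54  50  93 132 174 217
  213 212]
 [ 85  85  84  92  84  65  67  60  60  55  48  94 135 176 220 211 208 202
  201 203]]<stdin>:8: RuntimeWarning: Mean of empty slice.
  ret = ret.dtype.type(ret / rcount)
```

Clamp yaw is about 0.283 rad and its origin is about (0.654, 0.013). The key axis is at (0.644, 0.010). I'm moving now.

```bash
cat >> h.py <<'E'
YAW=0.283; O=np.array([.654,.0126])
def W(x,y): return O+np.array([[np.cos(YAW),-np.sin(YAW)],[np.sin(YAW),np.cos(YAW)]])@np.array([x,y])
def go(x,y,z,head):
    "print shares from the present pose to TCP x,y,z with tool-y heading head, pointing down"
    s=arm.state(); r=R.from_rotvec(s["ee_rot"]); d=r.inv().apply(np.array([x,y,z])-s["eef_pos"])
    ty=np.array([np.cos(head),np.sin(head),0]); tz=np.array([0,0,-1.]); T=R.from_matrix(np.c_[np.cross(ty,tz),ty,tz])
    print("travel",np.round(d/.5,3),"turn",np.round((r.inv()*T).as_rotvec()/np.radians(30),3),"pos",np.round(s["eef_pos"],4),"F",np.round(s["force"],1),"open",round(s["opening"],4),"t",s["clock"])
E
python3 -c "
from h import *
go(.455,.288,.205,1.49); go(.644,.01,.205,1.854)"
```

```text
travel [-0.579 -0.341  0.   ] turn [-0.002 -0.    -0.684] pos [0.2654 0.5655 0.205 ] F [ 0.4 -0.5 -0.4] open 0.0938 t 0.15
travel [-1.157e+00 -6.840e-01  1.000e-03] turn [-2.000e-03 -1.000e-03 -1.379e+00] pos [0.2654 0.5655 0.205 ] F [ 0.4 -0.5 -0.4] open 0.0938 t 0.15
```

>>> send_rows(
  gripper=[-1, -1, -1, -1, -1, -1, -1, -1],
  travel=[
    [-0.58, -0.34, 0],
    [-0.58, -0.34, 0],
    [-0.58, -0.34, 0],
    [-0.58, -0.34, 0],
    [-0.58, -0.34, 0],
    [-0.58, -0.34, 0],
    [-0.58, -0.34, 0],
    [-0.58, -0.34, 0],
  ],
  turn=[
    [0, 0, -0.69],
    [0, 0, -0.69],
    [0, 0, -0.69],
    [0, 0, -0.69],
    [0, 0, -0.69],
    [0, 0, -0.69],
    [0, 0, -0.69],
    [0, 0, -0.69],
  ],
)

```text
clock: 1.15
eef_pos: [0.4553, 0.2894, 0.2053]
ee_rot: [-0.12, -3.139, -0.0]
force: [0.1, -0.2, -0.2]
opening: 0.094
finger_force: 0.0
```

```bash
python3 -c "
from h import *
go(.644,.01,.205,1.854)"
```

```text
travel [-0.419 -0.528  0.   ] turn [ 0.    -0.001 -0.687] pos [0.4553 0.2894 0.2053] F [ 0.1 -0.2 -0.2] open 0.094 t 1.15
```

>>> send_rows(
  gripper=[-1, -1, -1, -1, -1, -1, -1, -1, -1, -0.5],
  travel=[
    [-0.42, -0.528, 0],
    [-0.42, -0.528, 0],
    [-0.42, -0.528, 0],
    [-0.42, -0.528, 0],
    [-0.42, -0.528, 0],
    [-0.42, -0.528, 0],
    [-0.42, -0.528, 0],
    [-0.42, -0.528, 0],
    [-0.42, -0.528, 0.12],
    [-0.42, -0.528, 0.12],
  ],
  turn=[
    [0, 0, -0.69],
    [0, 0, -0.69],
    [0, 0, -0.69],
    [0, 0, -0.69],
    [0, 0, -0.69],
    [0, 0, -0.69],
    [0, 0, -0.69],
    [0, 0, -0.69],
    [0, 0, -0.69],
    [0, 0, -0.69],
  ],
)

```text
clock: 2.4
eef_pos: [0.642, 0.0112, 0.1424]
ee_rot: [0.447, -3.103, -0.002]
force: [-0.7, -0.4, 1.1]
opening: 0.0869
finger_force: 0.0
```

```bash
python3 - <<'E'
from h import *
go(.644,.01,.073,1.854)
a=cam("top");b=cam("scene")
a=cv2.resize(a["pixels"][170:290,225:325],None,fx=4,fy=4,interpolation=2);b=cv2.resize(b["pixels"][120:280,240:340],None,fx=3,fy=3,interpolation=2)
cv2.imwrite("pics/over.png",cv2.convertScaleAbs(np.hstack([a,b])[:,:,::-1],alpha=1.5,beta=15))
E
```

```text
travel [-0.004 -0.004  0.139] turn [ 0.004 -0.012  0.006] pos [0.642  0.0112 0.1424] F [-0.7 -0.4  1.1] open 0.0869 t 2.4
```

View pics/over.png

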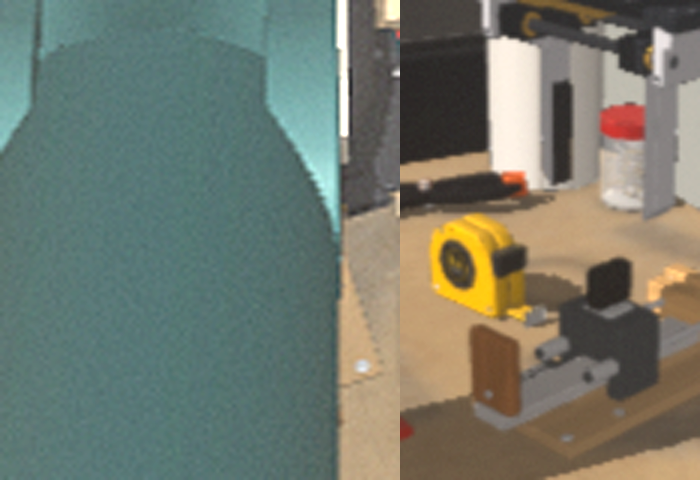

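The fingers, at crop (563,130) and (660,130), straddle the key below them at crop (608,283). I'll descend and check with the scene-view projection at the same time.

```bash
python3 - <<'E'
from h import *
c=cam("scene")
for z in(.083,.098): print(proj(c,[.644,.0104,z]))
s=cv2.cvtColor(c["pixels"],cv2.COLOR_RGB2GRAY)[200:228,298:328]; m=(s<32).astype(np.uint8)
n,l,st,ce=cv2.connectedComponentsWithStats(m); print(st,ce+[298,200])
E
```

```text
[308.06734299 214.30485912]
[308.10748574 207.51910379]
[[  0   0  30  28 569]
 [  0   7  27  21 271]] [[314.10544815 211.37961336]
 [309.12915129 217.95202952]]
```

>>> send_rows(
  gripper=[-0.5, -0.5, -0.5, -0.5, -0.5, -0.5],
  travel=[
    [-0.003, -0.004, 0.07],
    [-0.003, -0.004, 0.11],
    [-0.003, -0.004, 0.138],
    [-0.003, -0.004, 0.138],
    [-0.003, -0.004, 0.138],
    [-0.003, -0.004, 0.138],
  ],
  turn=[
    [0, 0, 0],
    [0, 0, 0],
    [0, 0, 0],
    [0, 0, 0],
    [0, 0, 0],
    [0, 0, 0],
  ],
)

```text
clock: 3.3
eef_pos: [0.6472, 0.0077, 0.0773]
ee_rot: [-0.444, 3.109, -0.0]
force: [-0.3, -0.2, 0.1]
opening: 0.0704
finger_force: 0.0
```

>>> send_rows(
  gripper=[-0.5, -0.5, 1, 1, 1, 1, 1, 1, 1, 1, 1, 1],
  travel=[
    [0.005, 0.006, 0.008],
    [0.005, 0.006, 0.008],
    [0.005, 0.006, 0.008],
    [0.005, 0.006, 0.008],
    [0.005, 0.006, 0.008],
    [0.005, 0.006, 0.008],
    [0.005, 0.006, 0.008],
    [0.005, 0.006, 0.008],
    [0.005, 0.006, 0.008],
    [0.005, 0.006, 0.008],
    [0.005, 0.006, 0.008],
    [0.005, 0.006, 0.008],
  ],
  turn=[
    [0, 0, 0],
    [0, 0, 0],
    [0, 0, 0],
    [0, 0, 0],
    [0, 0, 0],
    [0, 0, 0],
    [0, 0, 0],
    [0, 0, 0],
    [0, 0, 0],
    [0, 0, 0],
    [0, 0, 0],
    [0, 0, 0],
  ],
)

```text
clock: 4.8
eef_pos: [0.6434, 0.0103, 0.0724]
ee_rot: [0.445, -3.11, -0.001]
force: [-2.3, 5.5, 1.3]
opening: 0.014
finger_force: 30.0
```

>>> send_rows(
  gripper=[1, 1, 1, 1, 1, 1, 1, 1, 1, 1],
  travel=[
    [0, 0, -0.01],
    [0, 0, -0.02],
    [0, 0, -0.04],
    [0, 0, -0.06],
    [0, 0, -0.08],
    [0, 0, -0.1],
    [0, 0, -0.12],
    [0, 0, -0.15],
    [0, 0, -0.17],
    [0, 0, -0.17],
  ],
  turn=[
    [0, 0, 0],
    [0, 0, 0],
    [0, 0, 0],
    [0, 0, 0],
    [0, 0, 0],
    [0, 0, 0],
    [0, 0, 0],
    [0, 0, 0],
    [0, 0, 0],
    [0, 0, 0],
  ],
)

```text
clock: 6.05
eef_pos: [0.644, 0.0097, 0.1585]
ee_rot: [-0.444, 3.108, -0.001]
force: [-0.3, -0.2, -1.2]
opening: 0.0135
finger_force: 30.0
```

```bash
python3 - <<'E'
from h import *
go(*W(-.08,-.15),.16,1.854); go(*W(-.08,-.15),.061,1.854)
b=cam("scene")
cv2.imwrite("pics/up.png",cv2.convertScaleAbs(cv2.resize(b["pixels"][120:280,240:440],None,fx=3,fy=3,interpolation=2)[:,:,::-1],alpha=1.5,beta=15))
E
```

```text
travel [ 0.139 -0.3   -0.003] turn [-0.001  0.003  0.001] pos [0.644  0.0097 0.1585] F [-0.3 -0.2 -1.2] open 0.0135 t 6.05
travel [ 0.14  -0.3    0.195] turn [-0.001  0.003  0.001] pos [0.644  0.0097 0.1585] F [-0.3 -0.2 -1.2] open 0.0135 t 6.05
```

View pics/up.png

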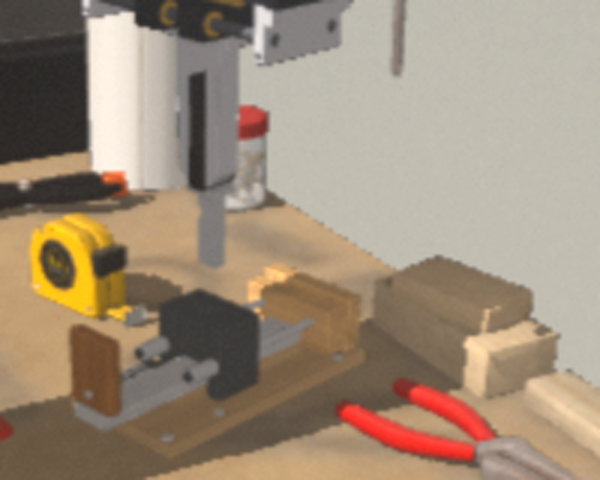

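The key is out and hanging straight, with its tip at crop (212,265), about 61 mm below the TCP. I'll carry it to the free bench area on the right.

>>> send_rows(
  gripper=[1, 1, 1, 1, 1, 1, 1, 1, 1, 1, 1, 1],
  travel=[
    [0.02, -0.06, 0],
    [0.06, -0.14, 0],
    [0.1, -0.22, 0],
    [0.14, -0.3, 0],
    [0.14, -0.3, 0],
    [0.14, -0.3, 0.05],
    [0.14, -0.3, 0.1],
    [0.14, -0.3, 0.14],
    [0.14, -0.3, 0.17],
    [0.14, -0.3, 0.18],
    [0.14, -0.3, 0.185],
    [0.14, -0.3, 0.185],
  ],
  turn=[
    [0, 0, 0],
    [0, 0, 0],
    [0, 0, 0],
    [0, 0, 0],
    [0, 0, 0],
    [0, 0, 0],
    [0, 0, 0],
    [0, 0, 0],
    [0, 0, 0],
    [0, 0, 0],
    [0, 0, 0],
    [0, 0, 0],
  ],
)

```text
clock: 7.6
eef_pos: [0.6186, -0.1538, 0.0654]
ee_rot: [-0.444, 3.109, -0.0]
force: [0.0, -0.6, -0.5]
opening: 0.014
finger_force: 30.0
```

>>> send_rows(
  gripper=[1, 1, 1, 1],
  travel=[
    [0, 0, 0.003],
    [0, 0, 0.005],
    [0, 0, 0.007],
    [0, 0, 0.007],
  ],
  turn=[
    [0, 0, 0],
    [0, 0, 0],
    [0, 0, 0],
    [0, 0, 0],
  ],
)

```text
clock: 8.1
eef_pos: [0.6182, -0.1537, 0.0614]
ee_rot: [0.444, -3.11, 0.0]
force: [-0.0, -0.6, -0.6]
opening: 0.0138
finger_force: 30.0
```

>>> send_rows(
  gripper=[1, 1, 1, 1],
  travel=[
    [0, 0, 0.001],
    [0, 0, 0.002],
    [0, 0, 0.003],
    [0, 0, 0.003],
  ],
  turn=[
    [0, 0, 0],
    [0, 0, 0],
    [0, 0, 0],
    [0, 0, 0],
  ],
)

```text
clock: 8.6
eef_pos: [0.6184, -0.1538, 0.0604]
ee_rot: [-0.444, 3.11, -0.0]
force: [-1.8, 0.8, 5.1]
opening: 0.0141
finger_force: 30.0
```

Contact with the bench (5 N), so I'll release and rise.

>>> send_rows(
  gripper=[-0.4, -0.4, -0.4, -0.4, -0.4, -0.4, -0.4, -0.4, -0.4, -0.4, -0.4, -0.4],
  travel=[
    [0, 0, 0],
    [0, 0, 0],
    [0, 0, 0],
    [0, 0, 0],
    [0, 0, 0],
    [0, 0, 0],
    [0, 0, -0.04],
    [0, 0, -0.1],
    [0, 0, -0.18],
    [0, 0, -0.24],
    [0, 0, -0.24],
    [0, 0, -0.24],
  ],
  turn=[
    [0, 0, 0],
    [0, 0, 0],
    [0, 0, 0],
    [0, 0, 0],
    [0, 0, 0],
    [0, 0, 0],
    [0, 0, 0],
    [0, 0, 0],
    [0, 0, 0],
    [0, 0, 0],
    [0, 0, 0],
    [0, 0, 0],
  ],
)

```text
clock: 10.1
eef_pos: [0.6181, -0.1536, 0.1802]
ee_rot: [-0.444, 3.11, -0.0]
force: [-0.3, -0.4, 0.5]
opening: 0.0659
finger_force: 0.0
```

```bash
python3 - <<'E'
from h import *
h=W(-.11,0); print("handle guess",h)
go(.5475,-.0185,.18,1.07); go(.5475,-.0185,.18,.283)
c=cam("scene"); t=cam("top")
a=cv2.resize(c["pixels"][150:330,230:450],None,fx=2,fy=2,interpolation=2)
b=cv2.resize(t["pixels"][165:295,235:335],(360,468),interpolation=2)
o=np.zeros((468,800,3),np.uint8);o[:360,:440]=a;o[:,440:]=b
cv2.imwrite("pics/set.png",cv2.convertScaleAbs(o[:,:,::-1],alpha=1.5,beta=15))
E
```

```text
handle guess [ 0.54837557 -0.01811613]
travel [0.06  0.299 0.   ] turn [-0.     0.     1.499] pos [ 0.6181 -0.1536  0.1802] F [-0.3 -0.4  0.5] open 0.0659 t 10.1
travel [0.06  0.299 0.   ] turn [0.    0.    3.002] pos [ 0.6181 -0.1536  0.1802] F [-0.3 -0.4  0.5] open 0.0659 t 10.1
```

View pics/set.png

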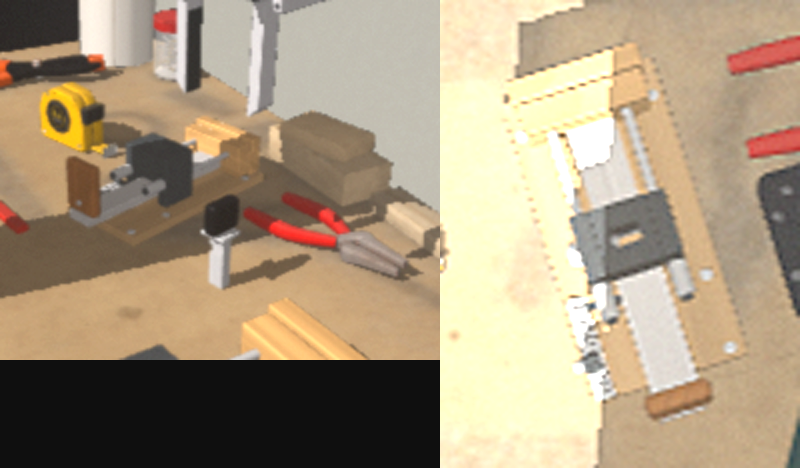

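The key stands on the bench at crop (220,240). The handle top is at crop (680,397). The marker is at crop (590,363), and the pointer is near (606,315). I'll zoom in on the scale.

```bash
python3 - <<'E'
from h import *
t=cam("top"); np.save("t1.npy",t["pixels"])
b=cv2.resize(t["pixels"][235:285,260:325],None,fx=12,fy=12,interpolation=2)
cv2.imwrite("pics/zoom.png",cv2.convertScaleAbs(b[:,:,::-1],alpha=1.0,beta=0))
for z,k in((.064,(286.9,231.1)),(.081,(301.7,274.7))): print(onz(t,*k,z))
for x,y,z,n in((-.01,0,.064,"socket"),(-.11,0,.081,"handletop")): print(n,proj(t,[*W(x,y),z]))
E
```

```text
[0.64369952 0.01146814 0.064     ]
[ 0.5485146  -0.01957229  0.081     ]
socket [287.6749304  230.76688647]
handletop [300.99804541 274.7770093 ]
```

View pics/zoom.png

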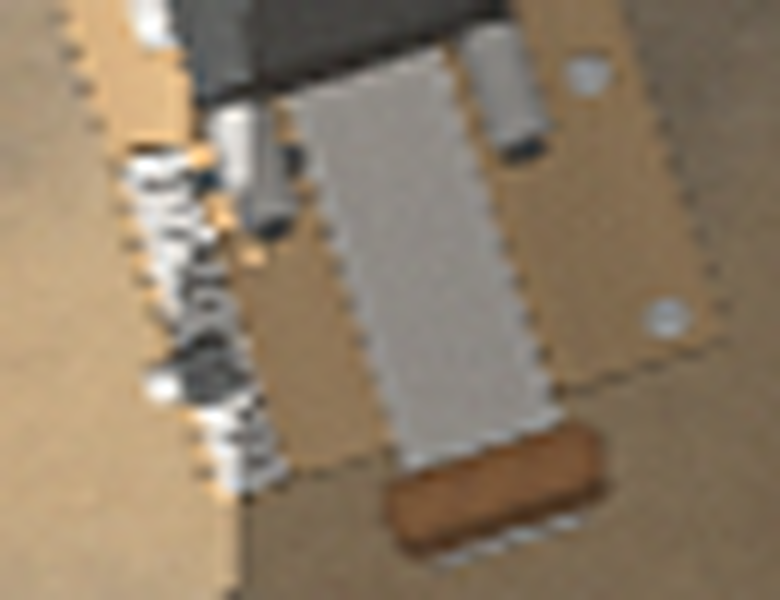

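In the zoom, the pointer fin is the dark line from (292,155) to (205,180), passing under the barrel. The marker rider is at (207,370). I'll cross-check this in the scene view.

```bash
python3 - <<'E'
from h import *
t=cam("top"); c=cam("scene")
Ri=np.array([[np.cos(YAW),np.sin(YAW)],[-np.sin(YAW),np.cos(YAW)]])
def cl(p): return np.r_[Ri@(p[:2]-O),p[2]]
px=lambda x,y:(260+(x+.5)/12-.5,235+(y+.5)/12-.5)
for n,k,z in(("ptr L",(205,180),.034),("ptr R",(292,155),.034),("rider",(207,370),.03),("rider",(207,370),.025),("scale near",(258,478),.015),("scale far",(160,155),.015)):
    p=onz(t,*px(*k),z); print(n,np.round(cl(p)*1000,1),"scene px",proj(c,p))
x0,y0=265,215
b=cv2.resize(c["pixels"][y0:y0+60,x0:x0+75],None,fx=10,fy=10,interpolation=2)
cv2.imwrite("pics/szoom.png",cv2.convertScaleAbs(b[:,:,::-1],alpha=1.3,beta=10))
E
```

```text
ptr L [-37.3  35.1  34. ] scene px [287.24624605 234.39769483]
ptr R [-37.5  18.6  34. ] scene px [292.44527081 237.02749623]
rider [-70.3  44.7  30. ] scene px [272.21031009 239.50326127]
rider [-69.7  44.9  25. ] scene px [272.44130908 241.51937447]
scale near [-90.4  42.   15. ] scene px [265.72895856 249.51622569]
scale far [-27.4  42.4  15. ] scene px [288.56566343 239.80665403]
```

View pics/szoom.png

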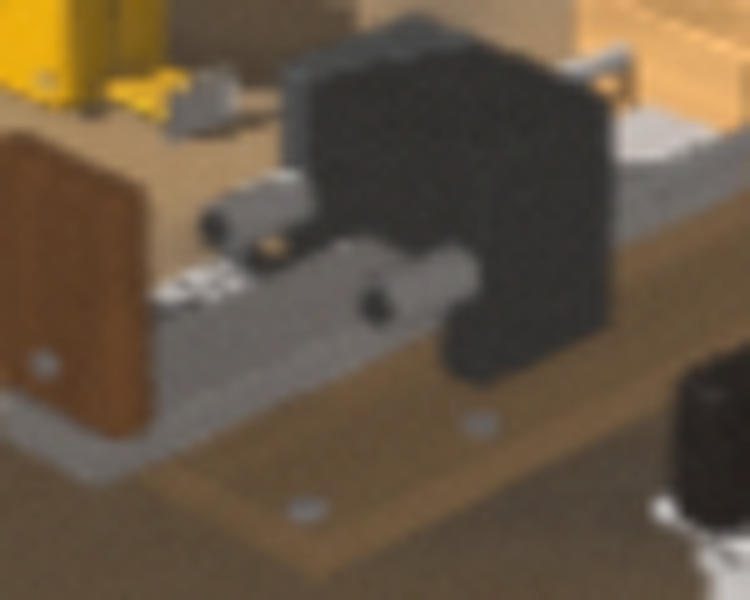

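The scene view hides the marker behind the handle, and the pointer sits behind the barrel at (265,262). I'll refine the top measurement by sampling along the clamp's axes.

```bash
python3 - <<'E'
from h import *
t=cam("top"); g=cv2.cvtColor(t["pixels"],cv2.COLOR_RGB2GRAY)
def grid(xs,ys,z):
    m=np.array([[proj(t,[*W(x/1e3,y/1e3),z]) for y in ys] for x in xs],np.float32)
    v=cv2.remap(g,m[...,0],m[...,1],1)
    print("     ",*["%4d"%y for y in ys])
    for x,r in zip(xs,v): print("%5.1f"%x,*["%4d"%k for k in r])
grid(np.arange(-58,-84,-1.5),range(56,30,-2),.03)
grid(np.arange(-28,-48,-1.5),range(44,12,-2),.034)
E
```

```text
56   54   52   50   48   46   44   42   40   38   36   34   32
-58.0  174  172  149  148  175  152  123  115  121  133  125  120  122
-59.5  173  174  161  138  150  141  132  111  106  132  130  120  122
-61.0  173  175  166  131  118  142  139  144  135  133  128  120  121
-62.5  174  176  171  147  125  137  130  116  131  128  117  117  121
-64.0  174  178  164  138  127  100   85   87  114  124  109  117  121
-65.5  164  158  148   95   82   75   59   60   93  126  108  120  121
-67.0  167  148  123   95   73   80   85   80   96  136  138  121  121
-68.5  184  187  162  118   92   91   92   90  107  131  136  120  122
-70.0  205  222  203  141   90   87   89   76  100  128  126  120  121
-71.5  209  244  233  147   91   81   88   83   91  133  124  120  121
-73.0  193  215  206  138   95   87   91   88   76  105  122  120  121
-74.5  180  188  172  128   96   94   97  100  104  110  125  119  122
-76.0  174  173  174  161  136  107  124  140  145  139  129  119  122
-77.5  175  174  175  193  223  203  184  185  188  126  116  118  122
-79.0  176  173  170  182  213  238  230  1
[... 830 characters left out ...]
01  134  145
-37.0  185  169  152  123   79   76  141  207  200  151  120  113   87   65  117  141
-38.5  221  224  184  127   80   84  143  206  192  142  123  112   83   68  114  146
-40.0  216  197  180  133  120  131  152  176  160  129  126  109   81   85  123  148
-41.5  213  188  165  167  151  167  162  148  134  127  129  114   93  108  142  150
-43.0  205  219  201  183  156  184  159  130  122  129  129  119  117  120  139  148
-44.5  158  170  193  174  162  200  159  124  128  133  129  118  108  110  128  142
-46.0  181  154  175  198  177  185  169  118  125  129  131  120  105  101  126  147
-47.5  226  191  155  175  155  124  136  113  110   94   97  113  115  119  135  147
```

The pointer is at x of about -37.7 mm and the marker at about -70.5 mm, so the slide needs roughly 33 mm of travel. Moving over the handle, gripping along x.

>>> send_rows(
  gripper=[-0.4, -0.4, -0.4, -0.2, 0, 0, 0],
  travel=[
    [0.02, 0.1, 0],
    [0.04, 0.2, 0],
    [0.06, 0.298, 0],
    [0.06, 0.298, 0],
    [0.06, 0.298, 0],
    [0.06, 0.298, 0],
    [0.06, 0.298, 0],
  ],
  turn=[
    [0, 0, 0.3],
    [0, 0, 0.6],
    [0, 0, 1],
    [0, 0, 1],
    [0, 0, 1],
    [0, 0, 1],
    [0, 0, 1],
  ],
)

```text
clock: 11.28
eef_pos: [0.548, -0.02, 0.1798]
ee_rot: [-0.377, -3.119, 0.001]
force: [-0.1, 0.1, 0.2]
opening: 0.0474
finger_force: 0.0
```

>>> send_rows(
  gripper=[0, 0, 0, 0],
  travel=[
    [0, 0, 0],
    [0, 0, 0],
    [0, 0, 0],
    [0, 0, 0],
  ],
  turn=[
    [0, 0, 0.33],
    [0, 0, 0.66],
    [0, 0, 1],
    [0, 0, 1],
  ],
)

```text
clock: 11.78
eef_pos: [0.5479, -0.0194, 0.1798]
ee_rot: [-1.169, -2.916, 0.001]
force: [0.8, 0.4, -0.1]
opening: 0.0471
finger_force: 0.0
```

>>> send_rows(
  gripper=[0, 0, 0, 0, 0],
  travel=[
    [0, 0, 0],
    [0, 0, 0],
    [0, 0, 0],
    [0, 0, 0],
    [0, 0, 0],
  ],
  turn=[
    [0, 0, 0.33],
    [0, 0, 0.66],
    [0, 0, 1],
    [0, 0, 1],
    [0, 0, 1],
  ],
)

```text
clock: 12.4
eef_pos: [0.5478, -0.0192, 0.18]
ee_rot: [-1.877, -2.519, 0.0]
force: [-0.3, 0.1, -0.1]
opening: 0.0475
finger_force: 0.0
```

```bash
python3 -c "
from h import *
go(*W(-.110,-.001),.04,.283);print(arm.state()['qpos'])"
```

```text
travel [-0.     0.002  0.28 ] turn [-0.     0.     0.013] pos [ 0.5478 -0.0192  0.18  ] F [-0.3  0.1 -0.1] open 0.0475 t 12.4
[-0.39344976  0.32997868  0.45486561  1.84620206 -0.16947165  1.00355598
  0.42156733]
```

>>> send_rows(
  gripper=[0, 0, 0, 0, 0, 0, 0],
  travel=[
    [0, 0.002, 0.08],
    [0, 0.002, 0.16],
    [0, 0.002, 0.2],
    [0, 0.002, 0.24],
    [0, 0.002, 0.28],
    [0, 0.002, 0.28],
    [0, 0.002, 0.28],
  ],
  turn=[
    [0, 0, 0],
    [0, 0, 0],
    [0, 0, 0],
    [0, 0, 0],
    [0, 0, 0],
    [0, 0, 0],
    [0, 0, 0],
  ],
)

```text
clock: 13.28
eef_pos: [0.5491, -0.0189, 0.0407]
ee_rot: [1.883, 2.514, 0.001]
force: [0.1, -0.6, -0.3]
opening: 0.0471
finger_force: 0.0
```

>>> send_rows(
  gripper=[1, 1, 1, 1, 1, 1, 1, 1, 1, 1],
  travel=[
    [0, 0, 0],
    [0, 0, 0],
    [0, 0, 0],
    [0, 0, 0],
    [0, 0, 0],
    [0, 0, 0],
    [0, 0, 0],
    [0, 0, 0],
    [0, 0, 0],
    [0, 0, 0],
  ],
  turn=[
    [0, 0, 0],
    [0, 0, 0],
    [0, 0, 0],
    [0, 0, 0],
    [0, 0, 0],
    [0, 0, 0],
    [0, 0, 0],
    [0, 0, 0],
    [0, 0, 0],
    [0, 0, 0],
  ],
)

```text
clock: 14.52
eef_pos: [0.5493, -0.0186, 0.0401]
ee_rot: [1.884, 2.513, 0.001]
force: [6.2, 1.6, -2.2]
opening: 0.0123
finger_force: 30.0
```

>>> send_rows(
  gripper=[1, 1, 1, 1, 1, 1, 1, 1, 1],
  travel=[
    [0, -0.008, 0],
    [0, -0.016, 0],
    [0, -0.026, 0],
    [0, -0.036, 0],
    [0, -0.046, 0],
    [0, -0.056, 0],
    [0, -0.066, 0],
    [0, -0.066, 0],
    [0, -0.066, 0],
  ],
  turn=[
    [0, 0, 0],
    [0, 0, 0],
    [0, 0, 0],
    [0, 0, 0],
    [0, 0, 0],
    [0, 0, 0],
    [0, 0, 0],
    [0, 0, 0],
    [0, 0, 0],
  ],
)

```text
clock: 15.65
eef_pos: [0.5184, -0.0282, 0.0402]
ee_rot: [1.883, 2.512, 0.002]
force: [13.1, -0.9, -10.4]
opening: 0.0121
finger_force: 30.0
```

```bash
python3 - <<'E'
from h import *
s=arm.state(); print((s["eef_pos"][:2]-[.5493,-.0186])@[np.cos(YAW),np.sin(YAW)],s["force"],s["opening"])
t=cam("top");c=cam("scene"); print(proj(t,[*W(-.07,.04),.03]))
a=cv2.resize(t["pixels"][220:300,250:330],None,fx=5,fy=5,interpolation=2)
b=cv2.resize(c["pixels"][205:285,250:330],None,fx=5,fy=5,interpolation=2)
cv2.imwrite("pics/pull.png",cv2.convertScaleAbs(np.hstack([a,b])[:,:,::-1],alpha=1.3,beta=10))
E
```

```text
-0.03231272738910781 [ 13.07075817  -0.88679167 -10.41826373] 0.012149153028347244
[278.82477325 264.62177268]
```

View pics/pull.png

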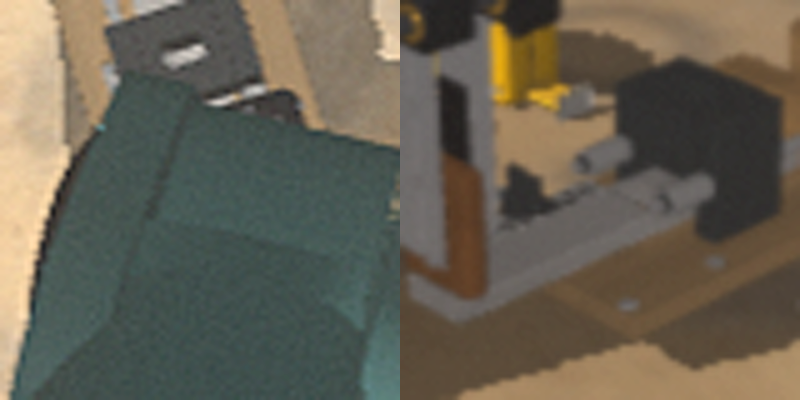

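The scene view now shows the marker fin at crop (515,180), with the pointer close in front of it. I'll use the last view as a strong zoom, with the projected clamp-x lines drawn on a copy.

```bash
python3 - <<'E'
from h import *
c=cam("scene"); x0,y0,w,h,f=264,232,26,20,30
a=cv2.resize(c["pixels"][y0:y0+h,x0:x0+w],None,fx=f/2,fy=f/2,interpolation=2)
a=cv2.convertScaleAbs(a[:,:,::-1],alpha=2.2,beta=10); b=a.copy()
q=lambda x,y,z: tuple(int(k) for k in (proj(c,[*W(x/1e3,y/1e3),z/1e3])-[x0,y0]+.5)*f/2)
for x,col in((-74,(0,0,255)),(-70,(0,255,0)),(-66,(255,0,0))):
    cv2.line(b,q(x,38,34),q(x,15,34),col,1); cv2.line(b,q(x,40,34),q(x,40,22),col,1); print(x,q(x,38,34),q(x,15,34),q(x,40,34),q(x,40,22))
cv2.imwrite("pics/fin.png",np.hstack([a,b]))
E
```

```text
-74 (140, 118) (250, 175) (131, 114) (133, 191)
-70 (162, 109) (273, 166) (153, 104) (156, 182)
-66 (185, 100) (295, 157) (175, 95) (178, 173)
```

View pics/fin.png

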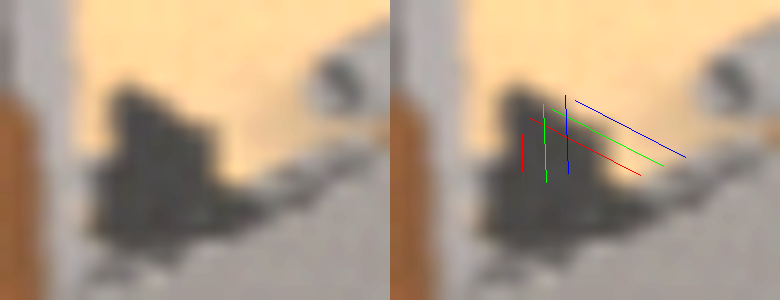

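The marker fin, from (125,85), and the pointer, ending at (215,128), form one nearly continuous edge with a slope of about 0.5, so they look lined up. I'll check the edge numerically for a step.

```bash
python3 - <<'E'
from h import *
g=np.mean([cv2.cvtColor(cam("scene")["pixels"],cv2.COLOR_RGB2GRAY) for _ in range(4)],0)
print("     ",*range(268,284))
for y in range(234,252): print(y,*["%3d"%v for v in g[y,268:284]])
s=arm.state(); print(s["eef_pos"],s["force"],s["opening"],s["clock"])
E
```

```text
268 269 270 271 272 273 274 275 276 277 278 279 280 281 282 283
234  81  93  97  98  99  98  99  98  98  98  98  98  97  98  98  98
235  81  93  97  97  98  98  98  98  98  97  98  97  97  97  97  96
236  78  86  96  96  95  98  99  98  98  97  96  95  95  95  95  94
237  78  86  94  86  74  84  94  97  97  98  96  94  93  92  92  87
238  79  88  88  62  43  49  66  83  96  98  96  95  93  90  89  83
239  80  89  86  56  32  32  39  58  82  92  94  94  92  88  86  83
240  80  90  85  56  32  29  29  35  45  57  76  90  91  87  85  84
241  80  88  87  62  33  28  28  29  31  40  67  91  91  88  87  85
242  76  78  68  46  31  28  29  29  30  37  64  92  94  91  85  78
243  74  66  46  32  28  28  28  28  29  34  59  89  88  79  65  55
244  75  68  45  30  28  29  27  28  29  29  38  54  62  64  62  55
245  76  72  48  31  29  29  29  28  29  30  29  31  37  44  48  44
246  76  68  42  29  29  30  28  28  30  33  29  29  32  40  55  65
247  73  63  41  31  29  30  30  29  31  33  33  39  51  61  65  68
248  72  69  60  46  37  35  37  39  48  63  66  63  65  67  67  67
249  73  70  62  51  51  54  49  50  63  68  69  67  67  67  68  68
250  71  64  51  51  52  63  71  65  67  68  67  68  67  67  68  68
251  67  62  67  66  64  67  70  67  67  67  67  67  67  67  68  67
[ 0.5184603  -0.02814754  0.04014903] [13.25973846 -0.35449122 -9.97307669] 0.011917939989425952 16.0
```

The edge is straight to within about 0.4 px, which is about 1 mm. The arm's measured travel of 32.3 mm agrees with the top measurement of about 33 mm, and the grip is steady. Handing in.

```bash
python3 -c "
from h import *
print(arm.finish_job())"
```

```text
the job is handed in; nothing more can be done
None
```

I handed the job in with the key standing on the bench clear of the clamp and the handle held about 32 mm out against the spring. By my measurements the pointer is within about 1 mm of the marker; the hand-in gave no verdict.

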